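Lift a hot board off the preheater with a spatula

TASK

The circuit board on the preheater is done and too hot to touch: pull the spatula up out of its spring clip, slide the blade under the board between the preheater's support rails, lift the board and carry it level to the cooling stand. Lower it gently onto the middle of the stand's two rails, square with them, and draw the blade out from under it. Then lay the spatula back on its dock, blade on the base, and press the round butt of its handle down into the clip until it snaps home; never touch the board with the gripper or the arm, and leave the solder reel, tip cleaner and flux bottle where they are.

Things in the scene. Friction and masses are not known exactly. Their poses are not given: they have to be found in the camera images.
- preheater: Fixed grey board preheater, left or right of the dock: case 230 (x) by 190 by 60 mm; origin under its centre, x away from its control panel. On its flat top (z 60 mm) two aluminium support rails run along x, from x -90 to 90, 12 mm wide, at |y| 40 to 52 (80 mm clear between), tops at z 76 mm. The channel between them is open at both ends.
- stand: Fixed cooling stand, on the preheater's opposite side: dark base plate 130 mm wide, 5 mm thick, x -80 to 120, with two aluminium rails along x, x -70 to 70, 12 mm wide, at |y| 40 to 52 (80 mm clear between), tops at z 40 mm. Origin on the bench under the rails' middle. A black 80 mm fan stands at x 90 to 116, 86 mm high; the -x end, towards the robot, is open.
- stand_rest (a point): Point midway between the stand's rails, half-way along them, level with their tops (40 mm above the bench); axes as the stand's.
- board_center (a point): Centre of the green circuit board's plate, 100 by 100 by 2 mm, about 90 g, centre of mass within 6 mm of here; z up. Underside flat, 1 mm below this point; parts up to 20 mm high on top. It starts on the preheater's rails, resting by about 10 mm of each long side (its x nearly along the rails').
- dock: Fixed spatula dock: dark steel base plate 6 mm thick, 80 mm wide, x -125 to 135 mm, origin on the bench; x points from the clip end to the blade end. A post 20 by 30 mm, 32 mm high above the bench, at x -100 carries the clip.
- dock_clip (a point): Axis centre of the dock's sprung clip, 46 mm above the bench, at dock x -100 mm; dock's axes, x along a clipped handle. Two steel strips 16 mm wide (x) stand on either side of the round butt and lean to a 12 mm mouth above it, with flared lips to 16 mm above and 13 mm aside. The butt goes in or out along z with about 5 to 13 N; it snaps past its widest point 6 to 10 mm above home.
- spatula_blade (a point): Centre of the underside of the spatula's flat steel blade, 100 (x) by 60 by 2 mm. Axes: x from handle to tip, z up. At x -48 mm a 14 mm wide shank rises at 45 degrees to the level handle, its axis at z 40: a board on the blade must lie ahead of x -45. Starts clipped in the dock, blade flat on the base, here at dock x 63 mm, 6 mm above the bench. 150 g, 240 mm long.
- spatula_grip (a point): Where the handle is best gripped: centre of its flat-sided black part, 56 mm long (spatula x -138 to -82), 18 mm wide (y), 20 mm high, at spatula x -108 mm, z 40 mm; spatula's axes.
- spatula_butt (a point): Centre of the round rear end of the handle, 18 mm diameter, spatula x -188 to -138 mm, the part the clip holds; at spatula x -163, z 40 mm; spatula's axes. Home in the clip, it lies at dock_clip, with the blade on the base.
- reel: Bystander: grey solder reel 60 mm across, 44 mm high, beyond the dock; origin under its centre.
- tip_cleaner: Bystander: black pot with a ball of brass wool, 68 mm across, 55 mm high, beyond the dock; origin under its centre.
- flux_bottle: Bystander: bottle 44 mm across, 100 mm high, beyond the dock; origin under its centre.
There are look-alikes about, which are no part of the job. What is shaped like the part that bears board_center but yellow is not meant. There is more than one size of the part that bears spatula_blade; the job needs the larger.

How it is judged:
On the way, in this order (a step that is already met when the one before it is completed fails the run):
1. the board is lifted at least 20 mm off the preheater's rails, carried by the spatula (height (world z) of board_center above 0.097 m and contact force between board and spatula above 0.2 N and contact force between board and preheater below 0.05 N and angle between board_center's own z axis and vertical below 0.3 rad), for 0.2 s.
2. the board lies on the stand's rails and the spatula is drawn out from under it (contact force between board and spatula below 0.01 N and contact force between board and stand above 0.2 N and z of board_center in the frame of stand_rest between -0.002 and 0.004 m and horizontal distance between spatula_blade and board_center above 0.1 m), for 0.2 s.
At the end, for the whole second after the job is handed in: Board flat on both stand rails (20 mm of the middle along them, 9 mm across, 0.15 rad of square); spatula in the dock, butt snapped home in the clip (4 mm across and in height, 12 mm along, level and in line within 0.12 rad); both released and at rest (x of board_center in the frame of stand_rest between -0.02 and 0.02 m and y of board_center in the frame of stand_rest between -0.009 and 0.009 m and z of board_center in the frame of stand_rest between -0.002 and 0.004 m and angle between board_center's own z axis and vertical below 0.04 rad and angle between the x axis of board_center and the x axis of stand_rest, either way round below 0.15 rad and x of spatula_butt in the frame of dock_clip between -0.012 and 0.012 m and y of spatula_butt in the frame of dock_clip between -0.004 and 0.004 m and z of spatula_butt in the frame of dock_clip between -0.004 and 0.004 m and angle between the x axis of spatula_blade and the x axis of dock_clip, either way round below 0.12 rad and angle between spatula_blade's own z axis and vertical below 0.12 rad and linear speed of each of board, spatula below 0.02 m/s); the robot touches nothing.
It fails at once if the gripper or the arm touches the hot board (contact force between any of the fingers, the arm and board above 0.5 N).
It fails at once if the board is tipped more than 0.4 rad (angle between board_center's own z axis and vertical above 0.4 rad).
It fails at once if the board is dropped or slammed onto the stand (more than 15 N) (contact force between board and stand above 15 N).
It fails at once if a bystander is shifted by more than 25 mm (distance of any of reel, tip_cleaner, flux_bottle from where it was at the start of the episode above 0.025 m).
It also fails if it takes over 66 s, if anything falls off the work surface, if the arm or the gripper's body presses on something with over 40 N, if the wrist force passes 120 N, or if a joint passes its speed limit or range.

ROBOT

A 7-joint arm with a two-finger parallel gripper is mounted at the origin on the work surface. World frame = base frame: x ahead of the robot, y to its left, z up, the work surface at z = 0. Lengths are in m, angles in rad, forces in N, time in s.
With the tool pointing down it reaches from about 0.4 to 0.85 m from the base axis. Payload 6.9 kg.
Tool frame: the origin (TCP) lies midway between the tips of the shut fingers; the grasp point (between the pads) lies behind it (ctrl.pinch_z is the z of the grasp point in the tool frame, in m); z points along the fingers, y is the line along which they close (so a half turn about z gives the same grasp; the last joint's range is limited). The gripper opens to 85 mm and grips with 20 to 120 N. Pads are 22 mm wide; open, the fingers measure 114 mm over their backs; the gripper's body (76 mm by 85 mm) begins 54 mm behind the grasp point. The pads swing forward as they close: fully open they stand 13 mm farther back than shut.
Start: joints at [-1.091, 0.507, -0.238, 1.5, 0.126, 1.149, -0.155], TCP at [0.228, 0.582, 0.231] pointing down, gripper open.
Joint ranges: [-3.08, 3.08], [-0.24, 2.05], [-1.43, 1.35], [0, 2.5], [-1.52, 4.66], [0.17, 1.96], [-2.89, 2.89]. Speed limits (rad/s): [2.39, 2.39, 3.14, 3.14, 3.14, 3.14, 3.14].

INTERFACE

Orientations are given as a unit quaternion [w, x, y, z].
In Python, from station import ctrl, get_state, vision, ticket, models gives the robot as it stands. Calls block until the motion is done:
- ctrl.movep(position, orientation): joint-space move of the TCP to a pose.
- ctrl.movel(position, frame=None, max_speed=0.15): straight line of the TCP; frame=None keeps the orientation; max_speed is the mean speed in m/s.
- ctrl.set_joints(angles): joint-space move.
- ctrl.ungrasp() and ctrl.close_gripper(force=None): open the fingers fully, or close them until they stop; force is the grip in N (None keeps the last).
- ctrl.pause(seconds).
- ctrl.ik(position, orientation): joint angles nearest the present ones, or None.
- get_state(): the state.
- vision.grab_frame(name): name is "side" or "top"; returns (picture, depth): 420x560x3 uint8, blue, green, red; 420x560 float32, m along the optical axis (not along the pixel's ray), 0 where there is no reading.
- vision.camera_info(name): a dict with "mtx" (3x3 intrinsics, pixels), "R" (3x3) and "t" (3): a world point X has camera coordinates R X + t. Camera axes: x right, y down, z forward; pixel columns grow to the right and rows downward; lengths in m; the calibration is good to about 2 mm. A picture is of the moment at which its call begins. camera_info takes no time and is no camera call.
A pose or a line that the arm cannot do raises ctrl.Unreachable and nothing moves.
- ticket.close_job(): hands the job in; it is judged then, once.
Trained networks look in the newest picture that a camera, given by its name, has taken for a name from the list of things; names that differ only in an ending like _2 or _b are one class to them, and where a whole thing is asked for, a point or a joint stands for the part that bears it (a point fixed in the world has none). Each returns a list of dicts, best first, with "p" (0 to 1); they miss things now and then, are a little off and sometimes report something else, mostly with a low value. They report only what shows in the picture. A call takes as long as a camera call. They do not tell look-alikes from the thing itself.
- models.recognise(camera, target): "point" ([column, row] in pixels, amid what is visible of it).
- models.masks_of(camera, target): "mask" (420x560 bool, what is visible of it) and "point" ([column, row] in pixels, amid what is visible of it).
The state is a dict: "time": time; "qpos": joint angles; "qd": joint speeds; "tau": joint torques, N m; "tcp_pos": TCP position; "eef_rot": TCP orientation; "contact_force": force on the tool from outside, world axes, zero at the start; "wrist_torque": the same for the moment, N m; "width": finger opening in m; "gripper_force": force on a finger pad.
Only numpy, scipy, OpenCV 4.12 (cv2) and the standard library are available. Lean on these libraries where they do the work, as an engineer would, in place of code of your own. Each camera call takes 0.05 s, during which the arm holds its last target. There are 200 camera calls.

## Working session

There is one attempt and no reset: what is moved stays moved. The work goes in short steps, each a Python script; the robot and the scene stay as the last script left them, time stands still between calls to the robot, and variables do not carry over. Pictures are saved under pics/ and viewed, at most 10 in all, crops included, and the job is handed in when it is done.

```bash
ls; mkdir -p pics; cat > h.py <<'E'
import numpy as np, cv2
from station import ctrl, get_state, vision, ticket, models
def cloud(name):
    im,d=vision.grab_frame(name); c=vision.camera_info(name)
    K,R,t=[np.array(c[k],float) for k in("mtx","R","t")]
    v,u=np.mgrid[:420,:560]
    P=np.stack([(u-K[0,2])/K[0,0]*d,(v-K[1,2])/K[1,1]*d,d],-1)
    X=(P-t)@R   # R^T (P-t)
    X[d<=0]=np.nan
    return im,X
E
python3 - <<'E'
from h import *
out=[]
for n in("top","side"):
    im,X=cloud(n); np.savez(f"{n}.npz",im=im,X=X); out.append(im)
    cv2.imwrite(f"pics/{n}0.png",im)
    c=vision.camera_info(n); print(n,-np.array(c["R"]).T@np.array(c["t"]))
    for k in("preheater","stand","board_center","dock","spatula_blade","spatula_grip","spatula_butt","dock_clip","reel","tip_cleaner","flux_bottle"):
        for r in models.recognise(n,k):
            u,v=np.round(r["point"]).astype(int); print(k,round(r["p"],2),u,v,X[v,u].round(3))
s=get_state(); print(s["tcp_pos"],s["eef_rot"],s["width"],s["time"],ctrl.pinch_z)
E
```

```text
pics
top [ 0.39559744 -0.0147969   0.85109438]
preheater 0.79 152 172 [0.594 0.261 0.06 ]
stand 0.67 392 150 [ 0.664 -0.266  0.006]
stand 0.65 272 109 [0.731 0.008 0.074]
stand 0.5 272 218 [0.504 0.006 0.007]
stand 0.4 149 172 [0.593 0.267 0.062]
board_center 0.73 147 146 [0.645 0.27  0.077]
board_center 0.56 155 270 [0.388 0.26  0.004]
dock 0.92 272 216 [0.509 0.006 0.006]
spatula_blade 0.96 267 178 [0.595 0.019 0.008]
spatula_blade 0.77 344 322 [ 0.283 -0.15   0.002]
spatula_grip 0.91 345 323 [ 0.281 -0.153  0.001]
spatula_grip 0.74 269 185 [0.579 0.014 0.008]
spatula_butt 0.92 267 182 [0.586 0.019 0.008]
spatula_butt 0.58 342 322 [ 0.282 -0.146  0.   ]
dock_clip 0.9 272 216 [0.509 0.006 0.006]
reel 0.57 317 116 [ 0.73  -0.092  0.042]
tip_cleaner 0.73 238 116 [0.726 0.084 0.047]
tip_cleaner 0.58 268 182 [0.586 0.016 0.009]
flux_bottle 0.82 271 111 [0.728 0.01  0.072]
flux_bottle 0.7 237 116 [0.727 0.086 0.045]
side [ 0.25437523 -0.57717202  0.51744616]
preheater 0.92 262 164 [0.602 0.207 0.059]
stand 0.73 411 304 [ 0.676 -0.264  0.005]
board_center 0.94 268 145 [0.644 0.265 0.077]
board_center 0.81 173 195 [0.383 0.244 0.002]
dock 0.97 254 236 [0.5   0.015 0.006]
spatula_blade 0.88 173 330 [ 0.291 -0.149  0.001]
spatula_blade 0.74 285 223 [0.579 0.029 0.007]
spatula_grip 0.64 285 224 [0.576 0.023 0.009]
spatula_grip 0.6 174 333 [ 0.291 -0.157  0.002]
spatula_butt 0.84 172 330 [ 0.289 -0.151  0.003]
spatula_butt 0.76 286 227 [0.574 0.014 0.008]
spatula_butt 0.32 336 189 [0.732 0.07  0.034]
dock_clip 0.64 254 237 [0.499 0.013 0.005]
reel 0.71 378 232 [ 0.723 -0.103  0.032]
tip_cleaner 0.85 335 189 [0.731 0.071 0.033]
[0.22823493 0.58179829 0.23127015] [-4.43344782e-06  1.85809506e-01  9.82585785e-01 -4.26694697e-05] 0.08540296338324074 1.2 -0.0187
```

View pics/top0.png

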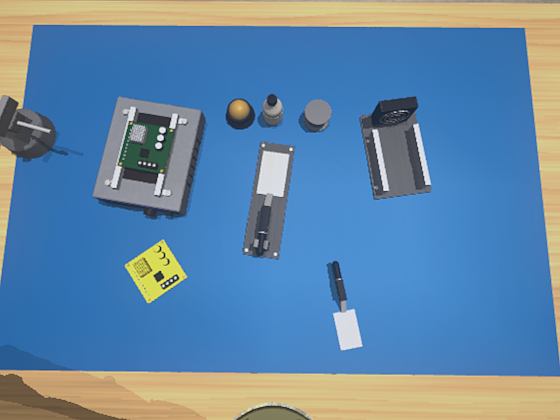

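View pics/side0.png

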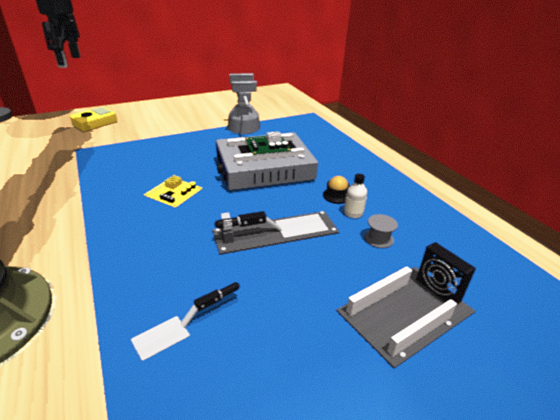

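Top picture: the green board is at (147,148) on the preheater and the yellow look-alike at (155,270). The large spatula is in the dock at (268,190), with a small look-alike at (344,310). The stand is at (395,150), and the reel, bottle and cleaner stand at x≈0.73. I choose the green board and the docked spatula, then check them in a crop and measure the poses.

```bash
cat > meas.py <<'E'
from h import *
cams={n:vision.camera_info(n) for n in("top","side")}
def plane(n,uv,z):
    c=cams[n];K,R,t=[np.array(c[k],float) for k in("mtx","R","t")]
    uv=np.asarray(uv,float).reshape(-1,2); o=-R.T@t
    d=np.c_[uv,np.ones(len(uv))]@np.linalg.inv(K).T@R
    return (o+d*((z-o[2])/d[:,2])[:,None])[:,:2]
def rect(n,mask,z):
    k,lab,st,_=cv2.connectedComponentsWithStats(mask.astype(np.uint8),connectivity=8)
    res=[]
    for i in range(1,k):
        if st[i,4]<60: continue
        v,u=np.where(lab==i); p=plane(n,np.c_[u,v],z)
        (c,(w,h),a)=cv2.minAreaRect((p*1000).astype(np.float32))
        if w<h: a+=90; w,h=h,w
        a=(a+90)%180-90
        res.append((st[i,4],np.round(c,1),round(w,1),round(h,1),round(a,2)))
    return res
E
python3 - <<'E'
from meas import *
for n in("top","side"):
    D=np.load(n+".npz"); im,X=D["im"],D["X"]; hsv=cv2.cvtColor(im,cv2.COLOR_BGR2HSV).astype(int)
    x,y,z=X[...,0],X[...,1],X[...,2]; H,S,V=[hsv[...,i] for i in range(3)]
    ph=(abs(y-.26)<.17)&(x>.45)&(x<.75); st=(y<-.17)&(y>-.36)&(x>.52)&(x<.85); dk=(abs(y)<.08)&(x>.37)&(x<.66)
    print(n)
    print("green",rect(n,ph&(H>40)&(H<90)&(S>80)&(z<.085)&(z>.07),.078))
    print("prails",rect(n,ph&(S<60)&(V>140)&(z>.068)&(z<.085),.076))
    print("phtop",rect(n,ph&(z>.05)&(z<.085),.06))
    print("srails",rect(n,st&(z>.03)&(z<.046)&(V>120),.04))
    print("sbase",rect(n,st&(z>-.01)&(z<.012)&(S<90)&(V<150),.005))
    print("dock",rect(n,dk&(S<100)&(z<.02),.006))
    print("blade",rect(n,dk&(S<70)&(V>150)&(z<.02)&(x>.5),.008))
    print("handle",rect(n,dk&(z>.042)&(z<.07),.055))
    if n=="top": a=cv2.resize(im[90:270,90:300],None,fx=3,fy=3)
cv2.imwrite("pics/crop1.png",a[:600,:800])
E
```

```text
top
green [(np.int32(1322), array([643.3, 271.3]), 99.3, 98.5, -9.83)]
prails [(np.int32(320), array([644.4, 320.5]), 179.2, 12.9, -9.34), (np.int32(89), array([701.8, 218. ]), 32.4, 12.9, -8.76), (np.int32(137), array([564.4, 240.3]), 46.2, 13.1, -9.61)]
phtop [(np.int32(8591), array([634.8, 274. ]), 230.7, 191.5, -9.1)]
srails [(np.int32(315), array([ 645.4, -319.4]), 138.7, 11.2, 8.63), (np.int32(320), array([ 631.2, -228.5]), 138.4, 11.2, 8.52)]
sbase [(np.int32(3039), array([ 658.1, -271.3]), 198.9, 129.6, 8.47)]
dock [(np.int32(3217), array([542.6,  15.1]), 246.6, 79.9, -7.79)]
blade [(np.int32(1195), array([603.8,   6.7]), 106.6, 61.8, -7.78)]
handle [(np.int32(473), array([473.1,  25.6]), 105.6, 26.9, -8.28)]
side
green [(np.int32(321), array([645.3, 271.8]), 99.4, 97.9, -9.83)]
prails [(np.int32(78), array([580.3, 323.6]), 48.6, 26.6, -8.8), (np.int32(87), array([680.1, 214.9]), 79.3, 24.6, -9.0), (np.int32(138), array([588.3, 229.7]), 97.0, 26.2, -9.01)]
phtop [(np.int32(2902), array([634.7, 265.1]), 231.2, 205.2, -9.19)]
srails [(np.int32(603), array([ 630.5, -231.5]), 144.8, 17.5, 8.43), (np.int32(727), array([ 643.4, -321.5]), 145.0, 15.7, 8.42)]
sbase [(np.int32(4704), array([ 660.1, -270.9]), 204.4, 129.0, 8.4)]
dock [(np.int32(2496), array([542.4,  14.8]), 245.8, 83.0, -7.92)]
blade [(np.int32(828), array([606.5,   8. ]), 104.1, 63.9, -7.65)]
handle [(np.int32(528), array([473. ,  17.3]), 103.3, 50.5, -17.9)]
```

View pics/crop1.png

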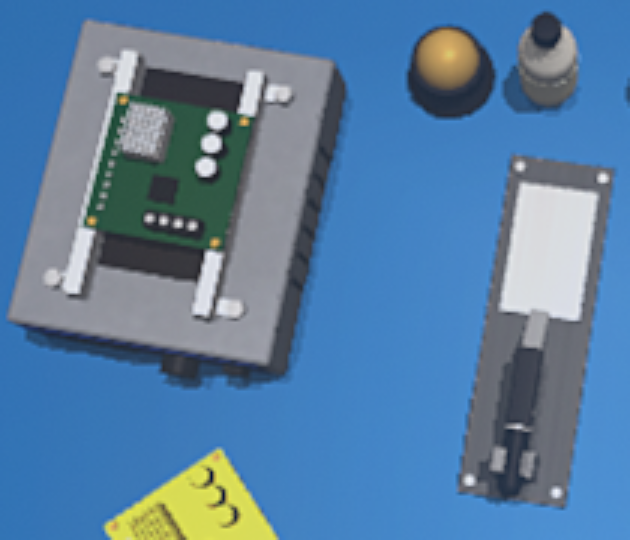

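Crop: the green board sits on the preheater's rails and the large spatula is clipped in the dock. The sizes match the description (100×100 board, 60 mm wide blade). Next I plan the waypoints and check their IK.

```bash
cat > plan.py <<'E'
from meas import *
from scipy.spatial.transform import Rotation as Rn
G=-0.112
DOCK=(np.array([.607,.0065]),np.radians(-7.8))     # blade centre, yaw
BOARD=np.array([.6436,.2714]); PY=np.radians(-9.4)
STAND=(np.array([.6382,-.2741]),np.radians(8.5))
S=-1
def ax(yaw): return np.array([np.cos(yaw),np.sin(yaw)])
def tcp(blade,z,yaw):
    """TCP pose for blade underside centre at (blade,z), level, heading yaw"""
    p=blade+G*ax(yaw); x=np.r_[-S*ax(yaw),0]; zz=np.array([0,0,-1.]); y=np.cross(zz,x)
    q=Rn.from_matrix(np.c_[x,y,zz]).as_quat()
    return np.r_[p,z+.040+ctrl.pinch_z],np.r_[q[3],q[:3]]
def go(blade,z,yaw,v=.15):
    p,q=tcp(blade,z,yaw); ctrl.movel(p,q,max_speed=v)
PICK=BOARD-.008*ax(PY)
E
python3 - <<'E'
import plan; from plan import *
W=[("dockhi",DOCK[0],.12,DOCK[1]),("dock",DOCK[0],.006,DOCK[1]),("pre",PICK-.11*ax(PY),.13,PY),("prelo",PICK-.11*ax(PY),.0655,PY),("pick",PICK,.0655,PY),
("lift",PICK,.13,PY),("mid",np.array([.57,0]),.15,0.),("st",STAND[0]-.008*ax(STAND[1]),.13,STAND[1]),("stlo",STAND[0]-.008*ax(STAND[1]),.028,STAND[1]),("out",STAND[0]-.135*ax(STAND[1]),.028,STAND[1])]
for s in(1,-1):
    plan.S=s
    for n,b,z,y in W:
        q=ctrl.ik(*tcp(b,z,y)); print(s,n,None if q is None else np.round(q,2))
E
```

```text
1 dockhi [-0.03  0.41 -0.09  1.96  0.05  0.77  1.29]
1 dock [ 0.01  0.59 -0.15  2.07  0.18  0.49  1.16]
1 pre [-0.51  0.43 -0.25  1.89  0.14  0.83  0.57]
1 prelo [-0.52  0.52 -0.24  1.97  0.19  0.68  0.53]
1 pick [-0.4   0.62 -0.23  1.75  0.19  0.8   0.68]
1 lift [-0.39  0.54 -0.24  1.68  0.15  0.94  0.71]
1 mid [-0.03  0.32 -0.03  2.01  0.01  0.81  1.5 ]
1 st [ 0.31  0.54  0.25  1.7  -0.16  0.92  2.34]
1 stlo [ 0.5   0.65 -0.05  1.79  0.04  0.69  2.15]
1 out [ 0.52  0.56  0.15  2.05 -0.15  0.55  2.49]
-1 dockhi [-0.47  0.46  0.55  1.97 -0.33  0.8  -1.44]
-1 dock [-0.32  0.61  0.34  2.08 -0.4   0.51 -1.39]
-1 pre [-1.04  0.47  0.52  1.9  -0.31  0.85 -2.1 ]
-1 prelo [-1.    0.56  0.48  1.97 -0.39  0.7  -2.02]
-1 pick [-0.84  0.66  0.48  1.75 -0.4   0.82 -1.9 ]
-1 lift [-0.86  0.59  0.52  1.69 -0.34  0.96 -1.95]
-1 mid [-0.48  0.37  0.58  2.02 -0.27  0.83 -1.31]
-1 st [-0.1   0.76  1.05  1.7  -0.72  1.12 -0.26]
-1 stlo [ 0.03  0.79  0.76  1.8  -0.71  0.85 -0.28]
-1 out [ 0.05  0.76  0.95  2.05 -0.89  0.81  0.12]
```

```bash
sed -i 's/^S=-1/S=1/' plan.py; python3 - <<'E'
from plan import *
ctrl.movep(*tcp(DOCK[0],.12,DOCK[1]))
go(DOCK[0],.006,DOCK[1])
s=get_state(); print(s["tcp_pos"],s["contact_force"])
ctrl.close_gripper(force=110)
s=get_state(); print(s["time"],s["tcp_pos"],s["width"],s["contact_force"].round(1) if hasattr(s["contact_force"],"round") else s["contact_force"],s["gripper_force"])
for z in(.012,.02,.03):
    go(DOCK[0],z,DOCK[1],.04); s=get_state(); print(z,np.round(s["contact_force"],1),np.round(s["wrist_torque"],2))
go(DOCK[0],.12,DOCK[1])
s=get_state(); print(s["time"],s["width"],np.round(s["contact_force"],1))
for n in("top","side"):
    im,X=cloud(n); np.savez(n+"1.npz",im=im,X=X); cv2.imwrite(f"pics/{n}1.png",im)
a=cv2.imread("pics/side1.png"); b=cv2.imread("pics/top1.png")
cv2.imwrite("pics/lift.png",np.hstack([a[100:340,120:500],b[60:300,180:560]]))
E
```

```text
[0.49652279 0.02188165 0.02783505] [0.37819593 0.72176414 0.38592897]
4.9917 [0.49627888 0.02192613 0.02778478] 0.016533483349883846 [-1.2  0.7  6.5] 107.22402691841125
0.012 [-1.5  2.9  0.9] [ 0.53  0.4  -0.12]
0.02 [0.2 1.3 1.9] [ 0.45  0.28 -0.02]
0.03 [-0.1  0.2 -2.1] [0.01 0.07 0.01]
6.7917 0.01605596200267524 [-0.4 -0.3 -2.4]
```

View pics/lift.png

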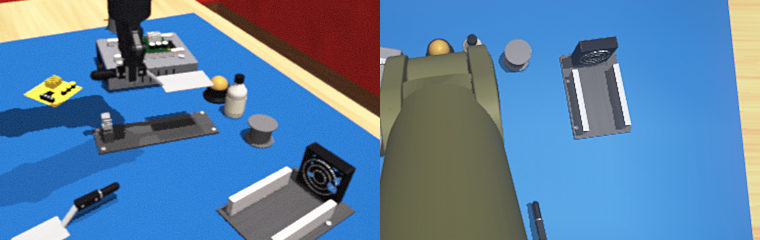

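The spatula is out of the clip and held, with the blade at about (195,80) in the left half. I measure its tilt in the hand from the depth.

```bash
cat > blade.py <<'E'
from plan import *
def blade(name,D,B,z,yaw):
    im,X=D; hsv=cv2.cvtColor(im,cv2.COLOR_BGR2HSV)
    d=X-np.r_[B,z]; a=ax(yaw); al=d[...,0]*a[0]+d[...,1]*a[1]; la=-d[...,0]*a[1]+d[...,1]*a[0]; h=d[...,2]
    m=(abs(al)<.07)&(abs(la)<.05)&(abs(h)<.03)&(hsv[...,1]<90)&(hsv[...,2]>130)
    m&=(al>-.044)
    A=np.c_[al[m],la[m],np.ones(m.sum())]; 
    c=np.linalg.lstsq(A,h[m],rcond=None)[0]; r=h[m]-A@c
    k=abs(r)<.004; c=np.linalg.lstsq(A[k],h[m][k],rcond=None)[0]
    p=lambda q:np.percentile(q,[1,99]).round(4)
    print(name,m.sum(),"slope along,lat,topz",c.round(4),"along",p(al[m][k]),"lat",p(la[m][k]))
    # in-plane yaw
    rr=rect(name,m,z+.002); print(rr)
    return c
E
python3 - <<'E'
from blade import *
D=np.load("side1.npz"); blade("side",(D["im"],D["X"]),DOCK[0],.12,DOCK[1])
E
```

```text
side 745 slope along,lat,topz [-0.0042  0.0021 -0.0007] along [-0.043  0.049] lat [-0.0296  0.0308]
[(np.int32(745), array([607.6,   2. ]), 93.4, 62.4, -8.25)]
```

Level to 0.25°, about 2.5 mm low in the hand, so I correct the height for that. Inserting under the board.

```bash
python3 - <<'E'
from blade import *
go(DOCK[0]-.06*ax(DOCK[1]),.14,DOCK[1])
B=PICK-.112*ax(PY)
go(B,.13,PY,.15)
go(B,.068,PY,.1)
s=get_state(); print(s["time"],s["tcp_pos"],tcp(B,.068,PY)[0],np.round(s["contact_force"],1))
D=cloud("side"); blade("side",D,B,.068,PY); cv2.imwrite("pics/ins.png",cv2.resize(D[0][60:230,120:370],None,fx=3,fy=3))
E
```

```text
10.25 [0.41501373 0.30945426 0.08968944] [0.41471526 0.30929162 0.0893    ] [ 0.2  0.2 -1.4]
side 705 slope along,lat,topz [-0.0036  0.0232  0.001 ] along [-0.0424  0.0675] lat [-0.0491  0.0475]
[(np.int32(705), array([538.1, 284.7]), 133.5, 115.8, 80.34)]
```

View pics/ins.png

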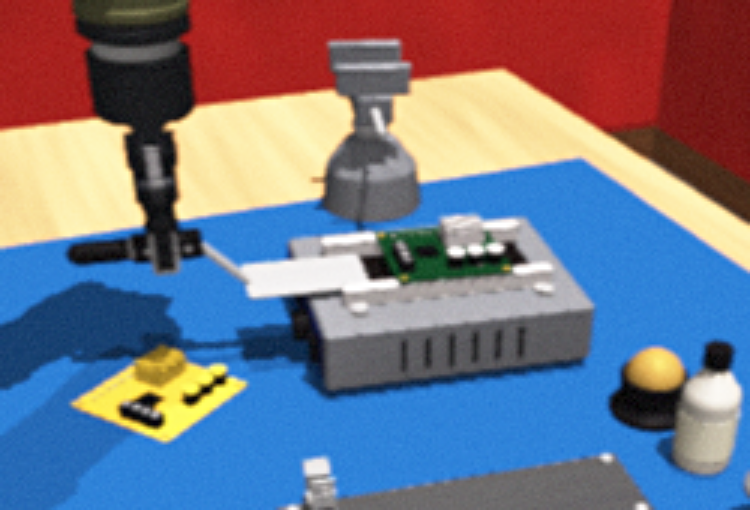

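The blade, at about (310,275), lies between the rails just short of the board. Sliding in, then lifting.

```bash
python3 - <<'E'
from blade import *
for d in(.08,.04,.0):
    go(PICK-d*ax(PY),.068,PY,.08); s=get_state(); f=np.round(s["contact_force"],1); print(d,f)
    if abs(f[:2]).max()>5: raise SystemExit("contact")
go(PICK,.085,PY,.02); print(np.round(get_state()["contact_force"],1))
go(PICK,.135,PY,.06)
s=get_state(); print(s["time"],np.round(s["contact_force"],1),np.round(s["wrist_torque"],2))
D=cloud("side"); cv2.imwrite("pics/up.png",cv2.resize(D[0][60:230,120:370],None,fx=3,fy=3))
h=cv2.cvtColor(D[0],cv2.COLOR_BGR2HSV); X=D[1]
m=(h[...,0]>40)&(h[...,0]<90)&(h[...,1]>80)&(X[...,1]>.15)&(X[...,2]>.1)&(X[...,2]<.16)
print(np.nanmedian(X[m],0)); print("board",rect("side",m,np.nanmedian(X[m][:,2])), "expect",BOARD)
E
```

```text
0.08 [ 0.   0.2 -1.6]
0.04 [ 0.5 -1.3 -1.3]
0.0 [-0.5  0.3 -1. ]
[ 0.1 -0.2 -2.5]
14.1333 [-0.6 -0.2 -2.7] [0.02 0.23 0.06]
[0.63246531 0.25401535 0.13695685]
board [(np.int32(297), array([643.8, 271.3]), 95.4, 94.7, 81.08)] expect [0.6436 0.2714]
```

View pics/up.png

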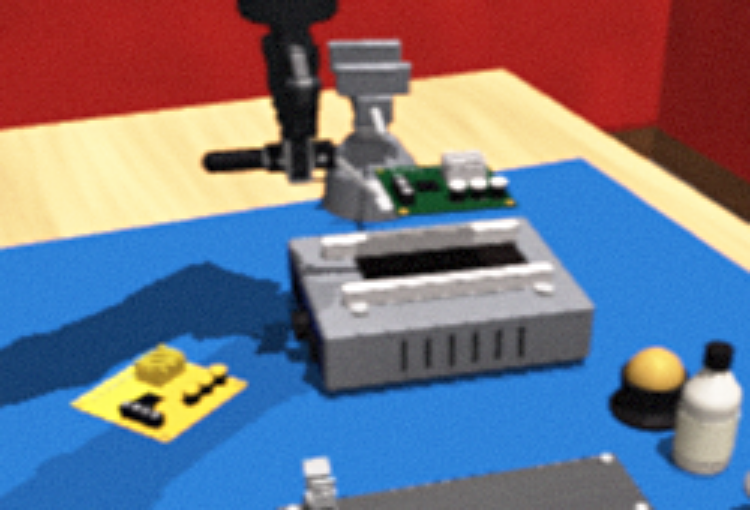

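The board is up on the blade, at about (440,190), level and where expected. Carrying it to the stand and stopping above the rails to measure.

```bash
cat >> blade.py <<'E'
def board(name,lo,hi,ylo,yhi):
    D=cloud(name); h=cv2.cvtColor(D[0],cv2.COLOR_BGR2HSV); X=D[1]
    m=(h[...,0]>40)&(h[...,0]<90)&(h[...,1]>80)&(X[...,1]>ylo)&(X[...,1]<yhi)&(X[...,2]>lo)&(X[...,2]<hi)&(X[...,0]>.4)
    z=np.nanmedian(X[m][:,2]); print(name,"board",z.round(4),rect(name,m,z)); return D[0]
E
python3 - <<'E'
from blade import *
SB=STAND[0]-.008*ax(STAND[1])
go(np.array([.58,.03]),.16,0.,.12)
go(SB,.13,STAND[1],.12)
go(SB,.07,STAND[1],.08)
ctrl.pause(.2)
s=get_state(); print(s["time"],np.round(s["contact_force"],1),s["tcp_pos"],tcp(SB,.07,STAND[1])[0])
a=board("side",.05,.1,-.4,-.15); b=board("top",.05,.1,-.4,-.15); print(STAND)
cv2.imwrite("pics/st.png",np.hstack([a[180:400,240:560],b[60:280,240:560]]))
E
```

```text
20.5417 [-0.3  0.2 -2.7] [ 0.51982928 -0.29199205  0.09187326] [ 0.5195181  -0.29183713  0.0913    ]
side board 0.0727 [(np.int32(1137), array([ 640.4, -277.4]), 100.4, 89.2, 7.35), (np.int32(62), array([ 600.6, -253. ]), 33.3, 8.2, 44.65)]
top board 0.0734 [(np.int32(1308), array([ 638.4, -272.4]), 99.4, 98.9, 8.39)]
(array([ 0.6382, -0.2741]), np.float64(0.14835298641951802))
```

View pics/st.png

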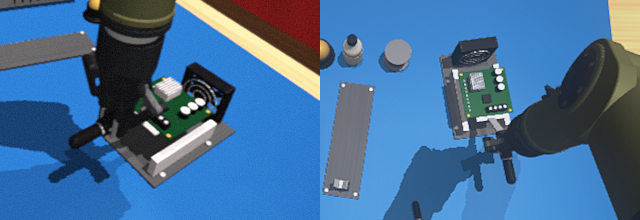

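The board is within about 2 mm of the target and square. Trimming, lowering gently and drawing the blade out.

```bash
python3 - <<'E'
from blade import *
Y=STAND[1]; SB=STAND[0]-.008*ax(Y)+[0,-.0015]
go(SB,.046,Y,.05)
go(SB,.028,Y,.015)
print(np.round(get_state()["contact_force"],1))
for d in(.04,.13):
    go(SB-d*ax(Y),.028,Y,.08); print(np.round(get_state()["contact_force"],1))
ctrl.pause(.3)
go(SB-.13*ax(Y),.12,Y,.15)
s=get_state(); print(s["time"],s["width"])
b=board("top",.03,.05,-.4,-.15); a=board("side",.03,.05,-.4,-.15)
D=cloud("side"); blade("side",D,SB-.13*ax(Y),.12,Y)
cv2.imwrite("pics/out.png",np.hstack([a[180:400,200:560],b[60:280,240:560]]))
E
```

```text
[-0.2  0.1 -1.2]
[-0.2  0.6 -1.5]
[-0.5  0.4 -1.1]
25.6167 0.01636598401864983
top board 0.0422 [(np.int32(1205), array([ 637.8, -273.7]), 99.6, 98.1, 7.92)]
side board 0.0412 [(np.int32(1412), array([ 639.4, -272.5]), 101.5, 97.9, 8.05)]
side 2212 slope along,lat,topz [-0.0033  0.0046 -0.0007] along [-0.0426  0.0496] lat [-0.0279  0.0315]
[(np.int32(2212), array([ 502.6, -295.9]), 94.4, 60.6, 8.39)]
```

View pics/out.png

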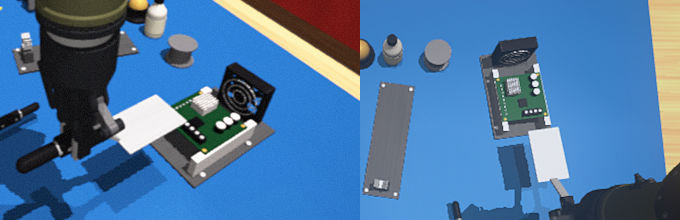

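The board rests on both rails within about 1 mm of centre, and the blade, at about (545,155) in the right half, is clear of it. The spatula still hangs level, so I return it to the dock and press the butt in.

```bash
python3 - <<'E'
from blade import *
P,Y=DOCK
go(STAND[0]-.145*ax(STAND[1]),.15,STAND[1],.15)
go(P,.12,Y,.15)
go(P,.04,Y,.1)
for z in(.03,.024,.02,.016,.013,.0105,.0085,.007,.006):
    go(P,z,Y,.03); s=get_state(); f=np.round(s["contact_force"],1); print(z,round(s["tcp_pos"][2]-tcp(P,z,Y)[0][2],4),f,np.round(s["wrist_torque"],2))
    if f[2]>40: break
print(s["time"],s["width"])
D=cloud("side"); np.savez("side2.npz",im=D[0],X=D[1]); blade("side",D,P,.006,Y)
cv2.imwrite("pics/dock.png",cv2.resize(D[0][170:270,190:350],None,fx=4,fy=4))
E
```

```text
0.03 -0.0001 [-0.6  0.9 -1.1] [ 0.07  0.07 -0.03]
0.024 -0.0002 [ 0.4 -0.2 -1.4] [0.03 0.05 0.02]
0.02 0.0 [-0.   1.2 -0.7] [ 0.29  0.02 -0.07]
0.016 0.0001 [2.  2.5 0.3] [ 0.41 -0.1  -0.09]
0.013 -0.0002 [ 2.2  1.7 -2. ] [ 0.46 -0.35 -0.12]
0.0105 -0.0004 [ 1.6  3.7 -4.2] [ 0.56 -0.4  -0.09]
0.0085 -0.0003 [ 0.8  3.2 -4.5] [ 0.69 -0.24 -0.15]
0.007 -0.0002 [-0.3  4.3 -4.7] [ 0.55 -0.08 -0.2 ]
0.006 0.0005 [-2.4  2.6  6.1] [ 0.45  0.45 -0.13]
32.2333 0.016220331776065074
side 865 slope along,lat,topz [-0.0032 -0.0072  0.0012] along [-0.0431  0.0661] lat [-0.0309  0.0398]
[(np.int32(844), array([618.3,   7.3]), 113.3, 70.9, -7.07)]
```

View pics/dock.png

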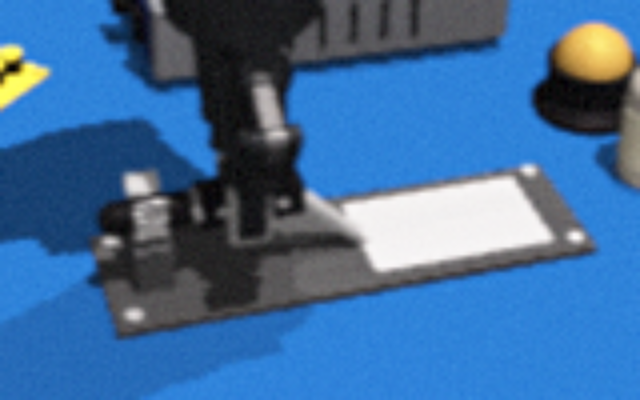

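The butt sits between the strips and the blade is flat on the base; the force first pulled down at the snap, then pushed up on contact. One small extra press, then release and compare with the starting picture.

```bash
python3 - <<'E'
from blade import *
P,Y=DOCK
go(P,.0048,Y,.02); print(np.round(get_state()["contact_force"],1))
ctrl.ungrasp()
go(P,.12,Y,.1)
ctrl.set_joints([-1.091,.507,-.238,1.5,.126,1.149,-.155])
s=get_state(); print(s["time"],np.round(s["contact_force"],1))
def stats(n,im,X):
    hsv=cv2.cvtColor(im,cv2.COLOR_BGR2HSV); x,y,z=X[...,0],X[...,1],X[...,2]
    dk=(abs(y)<.08)&(x>.37)&(x<.66)
    print(n,"blade",rect(n,dk&(hsv[...,1]<70)&(hsv[...,2]>150)&(z<.02)&(x>.5),.008),"handle",rect(n,dk&(z>.042)&(z<.07)&(hsv[...,2]<75),.055))
    d=X-np.r_[P,0]; a=ax(Y); al=d[...,0]*a[0]+d[...,1]*a[1]; la=-d[...,0]*a[1]+d[...,1]*a[0]
    for lo,hi in((-.188,-.174),(-.152,-.138),(-.138,-.09)):
        m=(al>lo)&(al<hi)&(abs(la)<.012)&(z>.035); print(lo,np.nanpercentile(z[m],90).round(4),np.nanmean(la[m]).round(4),m.sum())
for n in("top","side"):
    D=np.load(n+".npz"); stats(n,D["im"],D["X"])
    im,X=cloud(n); stats(n,im,X); cv2.imwrite(f"pics/f{n}.png",im)
board("top",.03,.05,-.4,-.15)
a=cv2.imread("pics/ftop.png"); b=cv2.imread("pics/fside.png")
cv2.imwrite("pics/fin.png",np.hstack([cv2.resize(a[90:270,220:440],None,fx=1.8,fy=1.8),cv2.resize(b[180:360,200:420],None,fx=1.8,fy=1.8)]))
E
```

```text
[-5.5  2.1 21.4]
36.75 [-0.2 -0.3  0.2]
top blade [(np.int32(1195), array([603.8,   6.7]), 106.6, 61.8, -7.78)] handle [(np.int32(100), array([443.5,  28.1]), 46.0, 16.8, -6.48)]
-0.188 0.055 0.0003 56
-0.152 0.0564 0.0002 58
-0.138 0.0575 0.0002 203
top blade [(np.int32(1201), array([603. ,   5.3]), 107.9, 61.9, -8.24)] handle [(np.int32(82), array([443.8,  30.4]), 45.5, 14.5, 1.17)]
-0.188 0.0557 0.0002 55
-0.152 0.0558 -0.0001 59
-0.138 0.0577 -0.0003 201
side blade [(np.int32(828), array([606.5,   8. ]), 104.1, 63.9, -7.65)] handle [(np.int32(220), array([495.4,  13.7]), 53.0, 32.0, -7.73)]
-0.188 0.0541 -0.0028 54
-0.152 0.0543 -0.0034 63
-0.138 0.0558 -0.0035 287
side blade [(np.int32(836), array([606. ,   6.8]), 103.6, 64.3, -8.5)] handle [(np.int32(227), array([495.8,  13.3]), 52.0, 33.3, -11.39)]
-0.188 0.054 -0.003 55
-0.152 0.0544 -0.0037 63
-0.138 0.0558 -0.004 286
top board 0.0421 [(np.int32(1202), array([ 637.9, -273.7]), 99.6, 98.1, 7.92)]
```

View pics/fin.png

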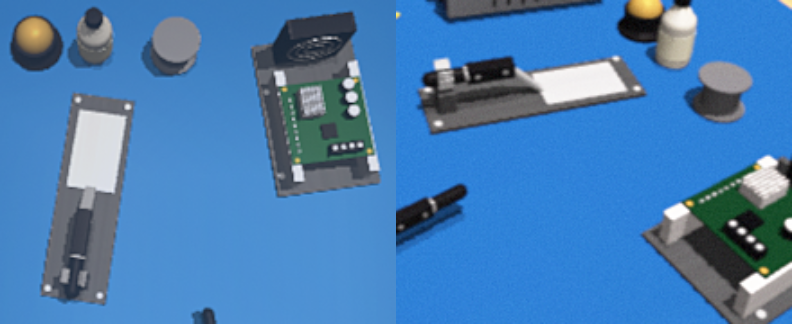

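The spatula is back at its starting pose within about 1 mm and 0.5–0.9°, clipped. The board is flat and centred on the stand, and the bystanders have not moved. Handing in.

```bash
python3 -c "
from h import *
print(ticket.close_job())"
```

```text
the job is handed in; nothing more can be done
None
```

I handed the job in at about 37 s with no verdict shown: the board is on the stand within about 1 mm of centre and square, and the spatula is back in its clip within about 1 mm of where it started.

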